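# Recharge the spent vacuum hand pump

## Task

One of the two bench vacuum pumps has lost its charge: its steel indicator pin has sunk, while the other pump's pin stands fully out. On the spent pump, push the lock tab fully open, press the black plunger down with the fingertips again and again until the pin stands fully out like its neighbour's, then let the plunger come up and push the lock tab fully closed again. Only press and push: do not pinch the tab or pick anything up, do not touch the pins, and leave the charged pump and the loose things where they are.

Things in the scene. Friction and masses are not known exactly. Their poses are not given: they have to be found in the camera images.
- pump_a: spent pump: the one whose indicator pin has sunk. Grey box fixed to the desk, 100 (x) x 120 (y) x 45 mm high, brass hose stub at its back (+x). Origin: centre of underside, z up. On top: black plunger at x +24, y +10 mm; steel indicator pin at x +24, y -42; lock tab at x -30, sliding along y. The two pumps may swap places; each is yawed up to 20 deg
- plunger_a (a joint): plunger travel: 0 up, 0.012 m fully down; springs back in 0.4 s (4 N at top, about 15 N at bottom, drag 60 N per m/s). Lock closed: moves only 2.5 mm. A full stroke drives the pin about 6 mm out (first stroke 2 to 8) and it stays there: 3 to 5 full strokes in all. A stroke of under 8 mm may not count; full depth gives full height; extra strokes do no harm
- plunger_a_top (a point): centre of the top of the black plunger head: 36 mm in diameter, 14 mm thick, 73 mm above the desk when up, 61 mm when pressed; moves with it
- lock_a (a joint): lock slide: 0 closed (its bar lies under the plunger head and blocks it), 0.032 m fully open; opens toward the pump's +y, away from the pin. The plunger is free from about 0.025. Stays where it is left; about 2 N of friction; starts between 0 and 0.003
- lock_a_tab (a point): centre of the top of the upright lock tab: 18 mm (x) x 16 mm (y), from 45 to 73 mm above the desk; moves with the lock; at y +10 mm on the pump when closed, +42 when open. From it a bar 12 mm wide, top 57 mm above the desk, runs 44 mm to +x under the plunger head. Both y sides of the tab are free; 27 mm in x from its edge to the plunger head
- lock_a_left: the +y half of that lock tab (8 mm thick in y); pushed on to close the lock. Same frame origin as the lock: under the tab's centre, 45 mm above the desk
- lock_a_right: the -y half of that lock tab (8 mm thick in y); pushed on to open the lock. Same frame origin as the lock: under the tab's centre, 45 mm above the desk
- pin_a (a joint): height of the indicator pin above its sunk position: 0 sunk, 0.032 m fully out (starts between 0 and 0.012)
- indicator_a: the steel indicator pin itself, 10 mm in diameter, in a brass collar 20 mm wide; 52 mm to the -y side of the plunger axis. Origin on its axis, 5 mm below its tip. Its tip is 50 mm above the desk when sunk, 82 mm when fully out. Not to be touched
- pump_b: charged pump: identical, but its pin stands fully out; leave it alone. Grey box fixed to the desk, 100 (x) x 120 (y) x 45 mm high, brass hose stub at its back (+x). Origin: centre of underside, z up. On top: black plunger at x +24, y +10 mm; steel indicator pin at x +24, y -42; lock tab at x -30, sliding along y. The two pumps may swap places; each is yawed up to 20 deg
- plunger_b (a joint): plunger travel: 0 up, 0.012 m fully down; springs back in 0.4 s (4 N at top, about 15 N at bottom, drag 60 N per m/s). Lock closed: moves only 2.5 mm. Not to be used
- plunger_b_top (a point): centre of the top of the black plunger head: 36 mm in diameter, 14 mm thick, 73 mm above the desk when up, 61 mm when pressed; moves with it
- lock_b (a joint): lock slide: 0 closed (its bar lies under the plunger head and blocks it), 0.032 m fully open; opens toward the pump's +y, away from the pin. The plunger is free from about 0.025. Stays where it is left; about 2 N of friction
- lock_b_tab (a point): centre of the top of the upright lock tab: 18 mm (x) x 16 mm (y), from 45 to 73 mm above the desk; moves with the lock; at y +10 mm on the pump when closed, +42 when open. From it a bar 12 mm wide, top 57 mm above the desk, runs 44 mm to +x under the plunger head. Both y sides of the tab are free; 27 mm in x from its edge to the plunger head
- lock_b_left: the +y half of that lock tab (8 mm thick in y); pushed on to close the lock. Same frame origin as the lock: under the tab's centre, 45 mm above the desk
- lock_b_right: the -y half of that lock tab (8 mm thick in y); pushed on to open the lock. Same frame origin as the lock: under the tab's centre, 45 mm above the desk
- pin_b (a joint): height of the indicator pin above its sunk position: 0 sunk, 0.032 m fully out (starts fully out)
- indicator_b: the steel indicator pin itself, 10 mm in diameter, in a brass collar 20 mm wide; 52 mm to the -y side of the plunger axis. Origin on its axis, 5 mm below its tip. Its tip is 50 mm above the desk when sunk, 82 mm when fully out. Not to be touched
- dropper: small white-capped dropper bottle, 24 mm wide, 56 mm tall, loose, between the units. Origin: centre of its underside. A bystander
- slides: banded stack of glass slides, 29x78x21 mm, loose, between the units. Origin: centre of its underside. A bystander
- pen: marker pen, 16x130x16 mm, loose, near the front edge. Origin: centre of its underside. A bystander
- forceps: steel tweezers, 12x120x8 mm, loose, near the front edge. Origin: centre of its underside. A bystander
- dish: round glass dish with cotton wool, 104 mm wide, 22 mm high, loose, at the left. Origin: centre of its underside. A bystander

How it is judged (in metres and radians):
On the way, in this order (a step that is already met when the one before it is completed fails the run):
1. the spent pump's lock is pushed open (value of joint lock_a above 0.025 m), for 0.1 s.
2. its indicator pin is pumped fully out (value of joint pin_a above 0.0285 m), for 0.2 s.
At the end, for the whole second after the job is handed in: The spent pump's pin is out to within 3.5 mm of its full 32 mm, its plunger is up (within 2 mm) and its lock closed (within 4 mm); the charged pump still has its pin out (within 3.5 mm), plunger up (2 mm) and lock closed (4 mm) (value of joint each of pin_a, pin_b above 0.0285 m and value of joint each of plunger_a, plunger_b below 0.002 m and value of joint each of lock_a, lock_b below 0.004 m); the robot touches nothing.
It fails at once if an indicator pin is touched by the robot (over 1 N) (contact force between any of the fingers, the arm and indicator_a above 1 N or contact force between any of the fingers, the arm and indicator_b above 1 N).
It fails at once if the lock tab is pinched: both of its halves pressed by the fingers at once (over 2 N each) ((contact force between the fingers and lock_a_left above 2 N and contact force between the fingers and lock_a_right above 2 N) or (contact force between the fingers and lock_b_left above 2 N and contact force between the fingers and lock_b_right above 2 N)).
It fails at once if the charged pump is operated: its lock opened by over 8 mm or its plunger pressed by over 4 mm (value of joint lock_b above 0.008 m or value of joint plunger_b above 0.004 m).
It fails at once if a loose bystander is moved by over 25 mm or lifted (distance of any of dropper, slides, pen, forceps, dish from where it was at the start of the episode above 0.025 m).
It also fails if it takes over 64 s, if anything falls off the work surface, if the arm or the gripper's body presses on something with over 40 N, if the wrist force passes 120 N, or if a joint passes its speed limit or range.

## Robot

A 6-joint arm with a two-finger parallel gripper is mounted at the origin on a cart in front of the work surface, level with it; the furniture and walls round the work are solid. World frame = base frame: x ahead of the robot, y to its left, z up, the work surface at z = 0. Lengths are in m, angles in degrees, forces in N, time in s.
With the tool pointing down it reaches from about 0.425 to 1.125 m from the base axis. Payload 14.9 kg.
Tool frame: the origin (TCP) lies midway between the tips of the shut fingers; the grasp point (between the pads) lies 19 mm behind it; z points along the fingers, y is the line along which they close (so a half turn about z gives the same grasp; the last joint's range is limited). The gripper opens to 91 mm and grips with 3 to 60 N. Pads are 32 mm wide; open, the fingers measure 118 mm over their backs; the gripper's body (76 mm by 178 mm) begins 60 mm behind the grasp point.
Start: joints at [70.571, 21.709, 99.362, -0, 58.929, -1.908], TCP at [0.211, 0.668, 0.214] pointing down, gripper open.
Joint ranges: [-158.91, 158.91], [-42.39, 125.64], [0.06, 152.35], [-60.88, 240.88], [17.5, 164.5], [-176.32, 176.32]. Speed limits (degrees/s): [108.29, 108.29, 136.94, 180, 180, 180].

## Interface

Orientations are given as [roll, pitch, yaw] about the fixed x, y, z axes, in that order (R = Rz(yaw) Ry(pitch) Rx(roll)).
In Python, from rig import manip, viewer gives the robot as it stands.
- The arm moves only by the tool carry_out, never from a script. Its argument "motion" is a list of rows, each a list of 5 numbers: the shift along the world's x, y, z in cm, then the turn about the world's z in degrees, then the opening, from 0 (shut) to 1 (fully open). In form: [[tx, ty, tz, twist, grip], ...]. A call has 1 to 8 rows; each row is the pose to reach, as a shift and turn from the pose commanded when the call began; what a row does not reach only later rows make up. A row lasts 1/10 s, in which the tool goes at most 50 mm and 8.59 degrees, less where a joint would pass 70% of its speed; a pose out of reach is approached as far as the arm can. A call with a gripper value outside its range is refused whole. The fingers move at their own pace and stop on an object; "newtons" is the grip in N (left out, the last holds). Time passes only in rows, so rows that repeat a pose let the fingers close. It gives the time, the measured TCP pose, the force, the opening and the grip force at its end, in the units of the state.
- manip.observe(): the state, without advancing time (a new reading comes with each control period).
- viewer.camera(name): name is "scene" or "side" or "wrist"; returns the picture (480x640x3 uint8, blue, green, red); there is no depth.
- viewer.camera_params(name): a dict with "mtx" (3x3 intrinsics, pixels), "rvec" (rotation vector, rad) and "tvec" (3), from world to camera coordinates, as OpenCV has them. Camera axes: x right, y down, z forward; pixel columns grow to the right and rows downward; lengths in m; the calibration is good to about 2 mm. A picture is of the moment at which its call begins: read the wrist's pose just before it. camera_params takes no time and is no camera call; for the wrist camera it gives the pose at the moment of the call.
- manip.sign_off(): hands the job in; it is judged then, once.
The state is a dict: "t": time; "qpos": joint angles; "joint_vel": joint speeds; "joint_torque": joint torques, N m; "tcp_pos": TCP position; "tool_rot": TCP orientation; "wrist_force": force on the tool from outside, world axes, zero at the start; "torque": the same for the moment, N m; "gripper_width": finger opening in m; "grasp_force": force on a finger pad.
Only numpy, scipy, OpenCV 4.12 (cv2) and the standard library are available. Lean on these libraries where they do the work, as an engineer would, in place of code of your own. Each camera call takes 0.05 s, during which the arm holds its last target. There are 200 camera calls.

## Working session

There is one attempt and no reset: what is moved stays moved. The work goes in short steps, Python scripts to look and compute and a tool call to move; the robot and the scene stay as the last step left them, time stands still between calls to the robot, and variables do not carry over. Pictures are saved under pics/ and viewed, at most 10 in all, crops included, and the job is handed in when it is done.

Besides the shell and the picture viewer there is one more tool, called as a command line: name --pt "numbers of a row" for each row, then --argument value for the rest. carry_out: Moves the arm, as the interface text tells. Its arguments: {"type":"object","properties":{"motion":{"type":"array"},"newtons":{"type":"number"}},"required":["motion"]}

```bash
mkdir -p pics
cat > h.py <<'E'
import cv2,numpy as np
from rig import manip,viewer
def snap(n,f):
    im=viewer.camera(n); cv2.imwrite('pics/'+f,im); return im
def P(n):
    p=viewer.camera_params(n); return np.array(p['mtx'],float),np.array(p['rvec'],float).reshape(3),np.array(p['tvec'],float).reshape(3)
def ray(n,uv,z):
    K,r,t=P(n); R=cv2.Rodrigues(r)[0]; d=R.T@np.linalg.inv(K)@np.array([*uv,1.]); c=-R.T@t
    return c+d*(z-c[2])/d[2]
def proj(n,X):
    K,r,t=P(n); return cv2.projectPoints(np.array(X,float).reshape(-1,3),r,t,K,None)[0].reshape(-1,2)
E
python3 - <<'E'
from h import *
s=manip.observe(); print(s)
a=snap('scene','scene0.png'); b=snap('side','side0.png'); snap('wrist','w0.png')
for n in('scene','side'):
    K,r,t=P(n);print(n,-cv2.Rodrigues(r)[0].T@t)
E
```

```text
{'t': 0.0, 'qpos': array([ 7.05719620e+01,  2.17361327e+01,  9.93955452e+01,  6.81378881e-04,
        5.89291285e+01, -1.90838224e+00]), 'joint_vel': array([ 0.04542472, -0.00717248,  0.00243183,  0.01298936, -0.08291401,
       -0.03981247]), 'joint_torque': array([ 1.56596107e-03, -7.63715887e+01, -4.34357107e+01,  6.51032198e-02,
        4.25848458e-02, -9.00125883e-05]), 'tcp_pos': array([0.21059956, 0.66715466, 0.21331788]), 'tool_rot': array([-1.79939247e+02, -2.60786184e-03,  1.62479991e+02]), 'wrist_force': array([-0.48861743, -0.77538379,  0.49051122]), 'torque': array([-0.0462664 , -0.02597212,  0.04597522]), 'grasp_force': 0.0, 'gripper_width': 0.09129969190825732}
scene [ 0.14226928 -0.2199116   0.75944497]
side [0.3026615  1.28820142 0.67711917]
```

View pics/scene0.png

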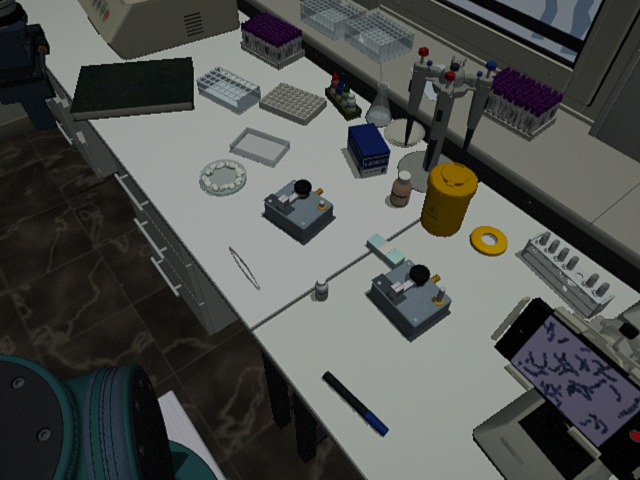

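View pics/side0.png

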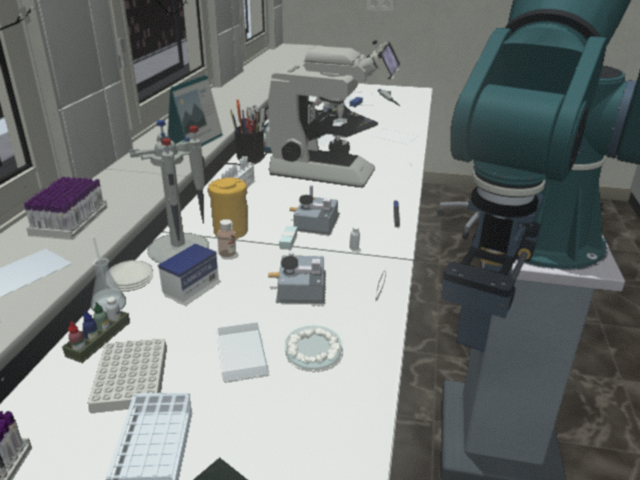

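The scene shows two pumps, at about (300,210) and (410,298), with the dropper at (320,290) and the slides at (384,250). I'll enlarge both pumps.

Run:
```python
from h import *
a=cv2.imread('pics/scene0.png')
f=lambda u,v:cv2.resize(a[v:v+100,u:u+100],(400,400),interpolation=cv2.INTER_CUBIC)
c=np.hstack([f(250,160),f(360,245)])
cv2.imwrite('pics/crop0.png',cv2.convertScaleAbs(c,alpha=1.5))
```

```text
(no output)
```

View pics/crop0.png

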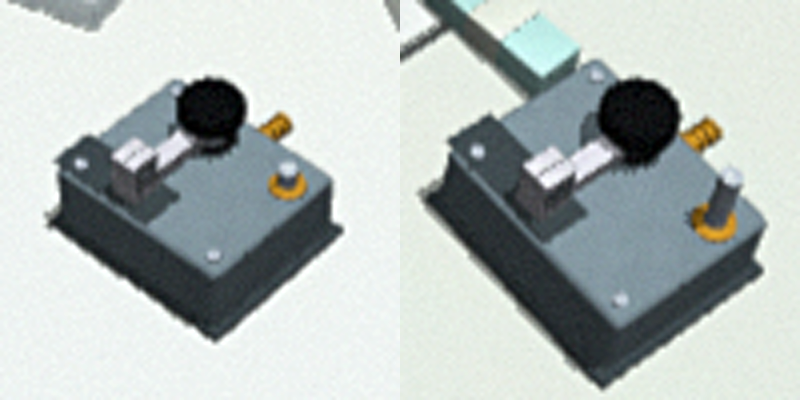

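The left crop is the spent pump: its pin is low, at crop (288,180). The right pump's pin is out. Next I fit the spent pump's pose from its box corners, collar, tab and plunger.

```bash
cat > fit.py <<'E'
from h import *
from scipy.optimize import least_squares
M={'plunger':(.024,.010,.073),'tab':(-.030,.010,.073),'collar':(.024,-.042,.047),'cl':(-.05,.06,.045),'cf':(-.05,-.06,.045),'cr':(.05,-.06,.045),'cb':(.05,.06,.045)}
def world(p,L):
    c,s=np.cos(p[2]),np.sin(p[2]); L=np.atleast_2d(L); return np.c_[p[0]+c*L[:,0]-s*L[:,1],p[1]+s*L[:,0]+c*L[:,1],L[:,2]]
def fit(n,obs,x0):
    k=list(obs); L=np.array([M[i] for i in k]); U=np.array([obs[i] for i in k])
    r=least_squares(lambda p:(proj(n,world(p,L))-U).ravel(),x0,x_scale=[.1,.1,.1],loss='soft_l1')
    print(n,np.round(r.x[:2],4),np.degrees(r.x[2]).round(2)); print(dict(zip(k,np.round(proj(n,world(r.x,L))-U,1).tolist())))
    return r.x
E
python3 - <<'E'
from fit import *
def o(d,u,v): return {k:(u+a/4-.4,v+b/4-.4) for k,(a,b) in d.items()}
A=o(dict(plunger=(212,103),tab=(133,152),collar=(288,186),cl=(60,178),cf=(217,278),cr=(332,178),cb=(174,84)),250,160)
x=ray('scene',(300,208),.045);print(x)
p=fit('scene',A,[x[0],x[1],0])
B=o(dict(plunger=(638-400,118),tab=(550-400,163),collar=(714-400,222),cl=(50,150),cf=(222,325),cr=(366,222),cb=(198,62)),360,245)
x=ray('scene',(410,297),.045)
q=fit('scene',B,[x[0],x[1],0])
print(world(p,list(M.values())))
for nm,uv in dict(dish=(222,177),forc=(245,268),dropper=(321,295),slides1=(372,242),slides2=(400,258),frame=(260,147)).items(): print(nm,ray('scene',uv,.01))
E
```

```text
[0.52861398 0.31474329 0.045     ]
scene [0.5333 0.3274] 11.25
{'plunger': [-0.5, -0.4], 'tab': [1.0, 1.9], 'collar': [-0.1, 0.0], 'cl': [-4.8, -1.4], 'cf': [0.0, 3.3], 'cr': [3.8, -0.1], 'cb': [-0.2, -3.6]}
scene [0.565  0.0361] -1.86
{'plunger': [0.9, -2.7], 'tab': [0.0, 1.3], 'collar': [0.3, -0.1], 'cl': [-4.4, -0.3], 'cf': [-0.7, 4.7], 'cr': [5.1, 0.1], 'cb': [-0.4, -4.5]}
[[0.55488649 0.34187543 0.073     ]
 [0.50192453 0.3313383  0.073     ]
 [0.56503335 0.29087502 0.047     ]
 [0.47255239 0.37647451 0.045     ]
 [0.49596823 0.25878127 0.045     ]
 [0.59404593 0.27829447 0.045     ]
 [0.57063009 0.39598771 0.045     ]]
dish [0.46584095 0.52269822 0.01      ]
forc [0.37100258 0.28041693 0.01      ]
dropper [0.44800958 0.14410157 0.01      ]
slides1 [0.60622401 0.17911068 0.01      ]
slides2 [0.62254366 0.11603603 0.01      ]
frame [0.59042946 0.55646927 0.01      ]
```

View pics/w0.png

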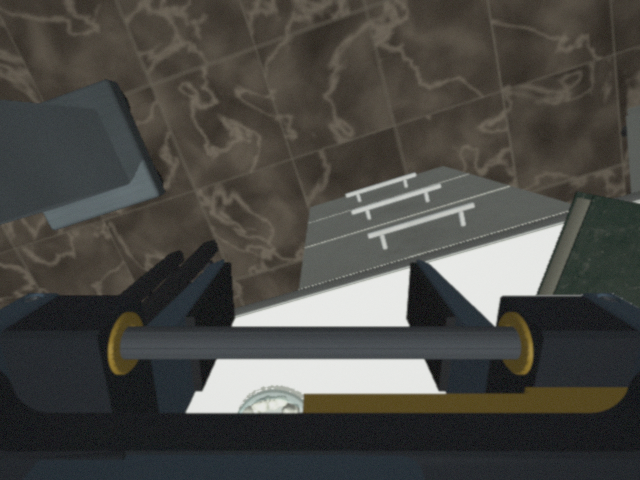

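The wrist view shows only floor and desk edge, with the dish at (270,400), so it's no use from here. I'll work out where the wrist camera would see the pump well.

Run:
```python
from fit import *
from scipy.spatial.transform import Rotation as Ro
s=manip.observe(); K,r,t=P('wrist'); R=cv2.Rodrigues(r)[0]; c=-R.T@t
Rt=Ro.from_euler('xyz',s['tool_rot'],degrees=True).as_matrix()
print('cam in tool',Rt.T@(c-s['tcp_pos']),'axes in tool (cols x,y,z)\n',(Rt.T@R.T).round(2))
p=[.5333,.3274,np.radians(11.25)]
ct=Rt.T@(c-s['tcp_pos']); At=Rt.T@R.T
for yaw in (191.25,):
  R2=Ro.from_euler('xyz',[180,0,yaw],degrees=True).as_matrix()
  for lx in(-.12,-.08,-.04,0,.04):
    T=world(p,[lx,0,.18])[0]
    W=world(p,[M['plunger'],M['tab'],M['collar']]); C=T+R2@ct
    x=(W-C)@(R2@At); print(yaw,lx,T.round(3),[(K@(v/v[2]))[:2].round(0).tolist() for v in x])
```

```text
cam in tool [ 0.08124283 -0.00046101 -0.17101802] axes in tool (cols x,y,z)
 [[-0.   -0.96 -0.28]
 [ 1.   -0.   -0.  ]
 [ 0.   -0.28  0.96]]
191.25 -0.12 [0.416 0.304 0.18 ] [[332.0, 383.0], [332.0, 332.0], [279.0, 366.0]]
191.25 -0.08 [0.455 0.312 0.18 ] [[332.0, 346.0], [333.0, 290.0], [277.0, 330.0]]
191.25 -0.04 [0.494 0.32  0.18 ] [[333.0, 305.0], [333.0, 246.0], [276.0, 292.0]]
191.25 0 [0.533 0.327 0.18 ] [[333.0, 262.0], [334.0, 198.0], [274.0, 252.0]]
191.25 0.04 [0.573 0.335 0.18 ] [[333.0, 215.0], [334.0, 145.0], [273.0, 208.0]]
```

carry_out --pt "3 -2.8 0 2.4 0" --pt "6 -5.5 0 4.8 0" --pt "9 -8.3 0 7.2 0" --pt "12 -11 0 9.6 0" --pt "15 -13.8 0 12 0" --pt "18 -16.5 0 14.4 0" --pt "21 -19.3 0 16.8 0" --pt "24 -22 0 19.2 0" --newtons 20

```text
t: 0.95
tcp_pos: [0.4517, 0.4462, 0.2139]
tool_rot: [-180.0, -0.0, -178.2]
wrist_force: [0.4, 1.1, 0.2]
gripper_width: 0.03
grasp_force: 0.0
```

carry_out --pt "3 -2.8 -0.8 2.4 0" --pt "6 -5.5 -1.6 4.8 0" --pt "9 -8.3 -2.4 7.2 0" --pt "12.2 -11.2 -3.3 9.6 0" --pt "12.2 -11.2 -3.3 9.6 0" --pt "12.2 -11.2 -3.3 9.6 0" --pt "12.2 -11.2 -3.3 9.6 0"

```text
t: 1.65
tcp_pos: [0.5722, 0.336, 0.181]
tool_rot: [180.0, -0.0, -168.7]
wrist_force: [-0.6, 0.4, 0.3]
gripper_width: 0.0006
grasp_force: 0.0
```

Run:
```python
from fit import *
s=manip.observe(); print(s['t'],s['tcp_pos'],s['tool_rot'],s['gripper_width'],s['wrist_force'])
K,r,t=P('wrist'); np.savez('w1.npz',K=K,r=r,t=t)
im=snap('wrist','w1.png')
cv2.imwrite('pics/w1c.png',cv2.resize(im[60:320,170:500],None,fx=2.3,fy=2.3,interpolation=cv2.INTER_CUBIC))
```

```text
1.65 [0.57219335 0.33603761 0.18100141] [ 1.79997475e+02 -8.31379043e-03 -1.68716473e+02] 0.0005820155305169208 [-0.56615291  0.44313417  0.31648775]
```

View pics/w1c.png

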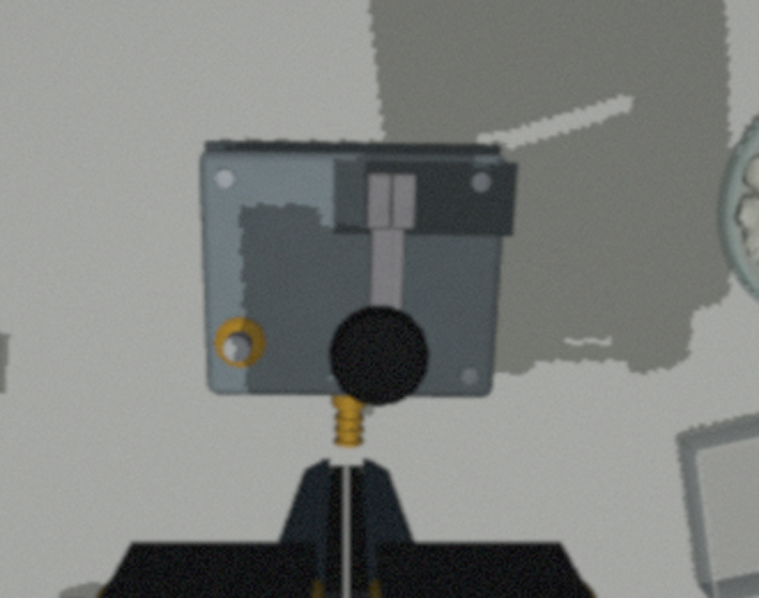

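The wrist crop shows the spent pump squarely: plunger head at (379,355), tab top at (392,200), collar at (240,343), fingertips at (346,465). I'll refit with these.

Run:
```python
from fit import *
o=lambda a,b:(170+a/2.3-.3,60+b/2.3-.3)
obs={k:o(*v) for k,v in dict(plunger=(379,355),collar=(240,343),cf=(203,150),cr=(209,396),cb=(494,397)).items()}
p=fit('wrist',obs,[.5333,.3274,.196])
fit('wrist',{k:obs[k] for k in('plunger','collar')},p)
tb=ray('wrist',o(392,201),.073); pl=ray('wrist',o(379,355),.073)
c,s=np.cos(p[2]),np.sin(p[2]); d=tb[:2]-p[:2]; print('tab',tb,'local',c*d[0]+s*d[1],-s*d[0]+c*d[1],'plunger',pl)
T=world(p,[-.030,-.025,.05]);print('standoff',T)
st=manip.observe();print('tip px',proj('wrist',st['tcp_pos']),o(346,465))
```

```text
wrist [0.5321 0.3296] 12.58
{'plunger': [0.8, -0.1], 'collar': [0.4, -0.3], 'cf': [-10.5, -5.0], 'cr': [-4.1, 5.0], 'cb': [5.6, 1.6]}
wrist [0.5323 0.3291] 12.77
{'plunger': [0.2, -0.0], 'collar': [-0.2, 0.0]}
tab [0.50169059 0.33746425 0.073     ] local -0.027944265131845086 0.01427511660212926 plunger [0.55355826 0.34401238 0.073     ]
standoff [[0.50823906 0.29868438 0.05      ]]
tip px [[320.68863468 291.70191982]] (320.1347826086956, 261.87391304347824)
```

carry_out --pt "-3.3 -1.7 -2 -0.4 0" --pt "-6.5 -3.5 -5 -0.4 0" --pt "-6.5 -3.5 -9 -0.4 0" --pt "-6.5 -3.5 -11.5 -0.4 0" --pt "-6.5 -3.5 -12.9 -0.4 0" --pt "-6.5 -3.5 -12.9 -0.4 0"

```text
t: 2.3
tcp_pos: [0.5067, 0.3007, 0.0508]
tool_rot: [-180.0, -0.1, -169.1]
wrist_force: [-0.2, -0.4, -0.1]
gripper_width: 0.0004
grasp_force: 0.0
```

Run:
```python
from fit import *
s=manip.observe(); print(s['t'],s['tcp_pos'],s['tool_rot'],s['wrist_force'])
im=snap('wrist','w2.png')
print(proj('wrist',[[.5017,.3375,.073]]))
cv2.imwrite('pics/w2c.png',cv2.resize(im[100:400,150:550],None,fx=2,fy=2,interpolation=cv2.INTER_CUBIC))
```

```text
2.3 [0.50671253 0.30074038 0.05078074] [-1.79961655e+02 -1.19544269e-01 -1.69070374e+02] [-0.21833172 -0.42099609 -0.09453937]
[[399.45338039 313.31992142]]
```

View pics/w2c.png

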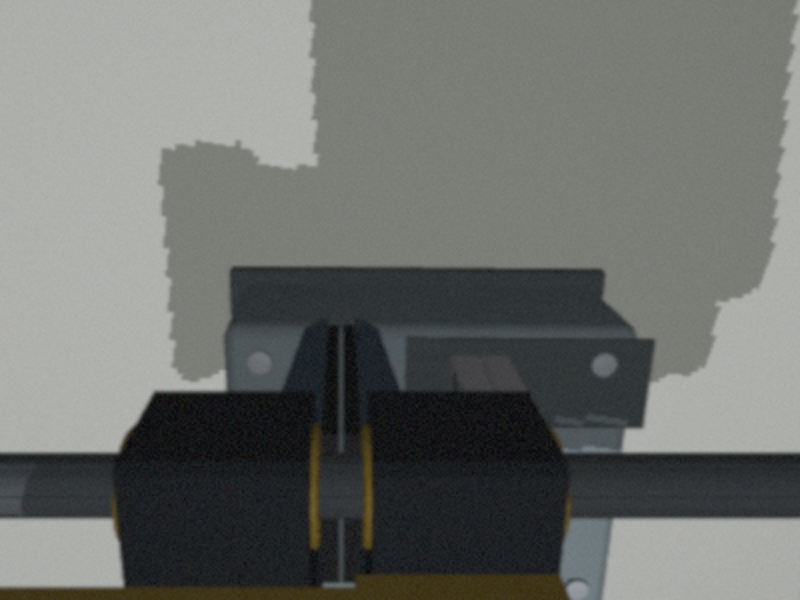

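The fingertips at (342,325) stand to the left (-y) of the tab at (485,365), clear of everything. I'll push +y.

carry_out --pt "-0.19 0.98 0 0 0" --pt "-0.3 1.6 0 0 0" --pt "-0.42 2.2 0 0 0" --pt "-0.53 2.8 0 0 0" --pt "-0.65 3.4 0 0 0" --pt "-0.7 3.7 0 0 0"

```text
t: 2.95
tcp_pos: [0.5008, 0.3382, 0.0521]
tool_rot: [180.0, 0.0, -169.1]
wrist_force: [1.3, -2.4, 1.6]
gripper_width: 0.0005
grasp_force: 1.2
```

carry_out --pt "-0.04 0.2 0 0 0" --pt "-0.08 0.4 0 0 0" --pt "-0.1 0.5 0 0 0" --pt "-0.1 0.5 0 0 0"

```text
t: 3.35
tcp_pos: [0.4997, 0.3425, 0.0518]
tool_rot: [-180.0, -0.0, -169.1]
wrist_force: [0.8, -0.8, 1.4]
gripper_width: 0.0005
grasp_force: 0.2
```

carry_out --pt "-0.04 0.2 0 0 0" --pt "-0.06 0.3 0 0 0" --pt "-0.06 0.3 0 0 0"

```text
t: 3.65
tcp_pos: [0.499, 0.3456, 0.0518]
tool_rot: [-180.0, -0.0, -169.1]
wrist_force: [0.7, -2.1, 0.8]
gripper_width: 0.0005
grasp_force: 0.5
```

carry_out --pt "-0.04 0.2 0 0 0" --pt "-0.04 0.2 0 0 0"

```text
t: 3.85
tcp_pos: [0.4986, 0.3476, 0.0519]
tool_rot: [-180.0, -0.0, -169.1]
wrist_force: [0.1, -0.7, -0.2]
gripper_width: 0.0003
grasp_force: 0.6
```

carry_out --pt "-0.04 0.2 0 0 0" --pt "-0.04 0.2 0 0 0"

```text
t: 4.05
tcp_pos: [0.4985, 0.3483, 0.0519]
tool_rot: [-179.9, -0.0, -169.1]
wrist_force: [5.9, -16.1, 4.3]
gripper_width: 0.0003
grasp_force: 8.6
```

carry_out --pt "-0.04 0.2 0 0 0" --pt "-0.04 0.2 0 0 0"

```text
t: 4.25
tcp_pos: [0.4984, 0.3487, 0.0519]
tool_rot: [-179.7, -0.1, -169.1]
wrist_force: [10.5, -32.3, 9.6]
gripper_width: 0.0003
grasp_force: 17.4
```

The force jump to 32 N means the lock is at its open stop. Now I back off, lift, and go over the plunger.

carry_out --pt "0.2 -1 0 0 0" --pt "0.4 -2 1 0 0" --pt "0.4 -2 4 0 0" --pt "3 -1.5 4.5 0 0" --pt "5.5 -0.8 4 0 0" --pt "5.5 -0.8 3 0 0" --pt "5.5 -0.8 3 0 0"

```text
t: 4.95
tcp_pos: [0.5521, 0.3429, 0.0809]
tool_rot: [-180.0, -0.1, -169.1]
wrist_force: [-1.2, -0.0, 0.3]
gripper_width: 0.0006
grasp_force: 0.0
```

Run:
```python
from fit import *
s=manip.observe(); print(s['t'],s['tcp_pos'],s['wrist_force'])
im=snap('wrist','w3.png'); im2=snap('scene','s3.png')
a=cv2.resize(im[100:400,170:570],(400,300)); b=cv2.resize(im2[150:250,240:373],(400,300),interpolation=cv2.INTER_CUBIC)
cv2.imwrite('pics/c3.png',cv2.convertScaleAbs(np.hstack([a,b]),alpha=1.4))
```

```text
4.95 [0.55207929 0.34293237 0.08088659] [-1.21749885 -0.01505911  0.33607293]
```

View pics/c3.png

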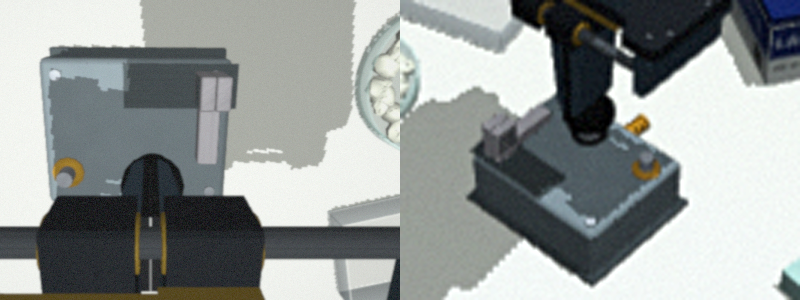

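The tab is now at the +y end, wrist crop (213,92), with the bar clear of the head, and the fingers are over the plunger. Pressing.

carry_out --pt "0.1 0.1 -0.9 0 0" --pt "0.1 0.1 -1.5 0 0" --pt "0.1 0.1 -1.9 0 0" --pt "0.1 0.1 -2.1 0 0" --pt "0.1 0.1 -2.15 0 0" --pt "0.1 0.1 -2.15 0 0"

```text
t: 5.65
tcp_pos: [0.554, 0.3448, 0.0611]
tool_rot: [180.0, 0.0, -169.1]
wrist_force: [-2.7, -2.2, 13.4]
gripper_width: 0.0006
grasp_force: 6.7
```

carry_out --pt "0 0 -0.1 0 0" --pt "0 0 -0.2 0 0" --pt "0 0 -0.2 0 0"

```text
t: 5.95
tcp_pos: [0.5542, 0.3449, 0.0607]
tool_rot: [180.0, 0.0, -169.1]
wrist_force: [-11.6, -5.7, 38.1]
gripper_width: 0.0005
grasp_force: 18.8
```

Bottomed out at 61 mm. I'll repeat full strokes.

carry_out --pt "0 0 1.2 0 0" --pt "0 0 2 0 0" --pt "0 0 2 0 0" --pt "0 0 2 0 0" --pt "0 0 1.2 0 0" --pt "0 0 0.5 0 0" --pt "0 0 0.1 0 0" --pt "0 0 0.1 0 0"

```text
t: 6.75
tcp_pos: [0.5545, 0.3449, 0.0607]
tool_rot: [180.0, -0.0, -169.1]
wrist_force: [-8.3, -4.5, 32.9]
gripper_width: 0.0006
grasp_force: 16.6
```

carry_out --pt "0 0 1.2 0 0" --pt "0 0 2 0 0" --pt "0 0 2 0 0" --pt "0 0 2 0 0" --pt "0 0 1.2 0 0" --pt "0 0 0.5 0 0" --pt "0 0 0 0 0" --pt "0 0 0 0 0"

```text
t: 7.55
tcp_pos: [0.5545, 0.3448, 0.0608]
tool_rot: [-180.0, -0.0, -169.1]
wrist_force: [-10.2, -6.4, 32.8]
gripper_width: 0.0006
grasp_force: 16.5
```

carry_out --pt "0 0 1.2 0 0" --pt "0 0 2 0 0" --pt "0 0 2 0 0" --pt "0 0 2 0 0" --pt "0 0 1.2 0 0" --pt "0 0 0.5 0 0" --pt "0 0 0 0 0" --pt "0 0 0 0 0"

```text
t: 8.35
tcp_pos: [0.5545, 0.3448, 0.0608]
tool_rot: [-180.0, -0.0, -169.1]
wrist_force: [-9.0, -6.1, 34.2]
gripper_width: 0.0003
grasp_force: 16.6
```

carry_out --pt "0 0 1.2 0 0" --pt "0 0 2 0 0" --pt "0 0 2 0 0" --pt "0 0 2 0 0" --pt "0 0 1.2 0 0" --pt "0 0 0.5 0 0" --pt "0 0 0 0 0" --pt "0 0 0 0 0"

```text
t: 9.15
tcp_pos: [0.5545, 0.3449, 0.0608]
tool_rot: [-180.0, -0.0, -169.1]
wrist_force: [-9.1, -5.5, 33.2]
gripper_width: 0.0005
grasp_force: 16.5
```

carry_out --pt "0 0 1.2 0 0" --pt "0 0 2 0 0" --pt "0 0 2 0 0" --pt "0 0 2 0 0" --pt "0 0 1.2 0 0" --pt "0 0 0.5 0 0" --pt "0 0 0 0 0" --pt "0 0 0 0 0"

```text
t: 9.95
tcp_pos: [0.5545, 0.3448, 0.0607]
tool_rot: [-180.0, -0.0, -169.1]
wrist_force: [-9.0, -6.4, 34.2]
gripper_width: 0.0004
grasp_force: 16.8
```

carry_out --pt "0 0 2 0 0" --pt "0 0 5 0 0" --pt "-3 2.6 6 0 0" --pt "-6.6 5.3 6 0 0" --pt "-6.6 5.3 6 0 0"

```text
t: 10.45
tcp_pos: [0.4846, 0.3992, 0.1185]
tool_rot: [-180.0, -0.1, -169.0]
wrist_force: [-0.1, -0.6, -0.1]
gripper_width: 0.0006
grasp_force: 0.0
```

Run:
```python
from fit import *
s=manip.observe(); print(s['t'],s['tcp_pos'],s['wrist_force'])
im=snap('wrist','w4.png'); im2=snap('scene','s4.png'); im3=snap('side','d4.png')
a=im[100:400,100:500]; b=cv2.resize(im2[150:250,240:373],(400,300),interpolation=cv2.INTER_CUBIC)
cc=cv2.resize(im3[240:315,255:355],(400,300),interpolation=cv2.INTER_CUBIC)
d=cv2.resize(im3[175:250,280:380],(400,300),interpolation=cv2.INTER_CUBIC)
cv2.imwrite('pics/c4.png',cv2.convertScaleAbs(np.vstack([np.hstack([a,b]),np.hstack([cc,d])]),alpha=1.3))
```

```text
10.45 [0.48458478 0.39923027 0.11853921] [-0.11565146 -0.55033242 -0.11305358]
```

View pics/c4.png

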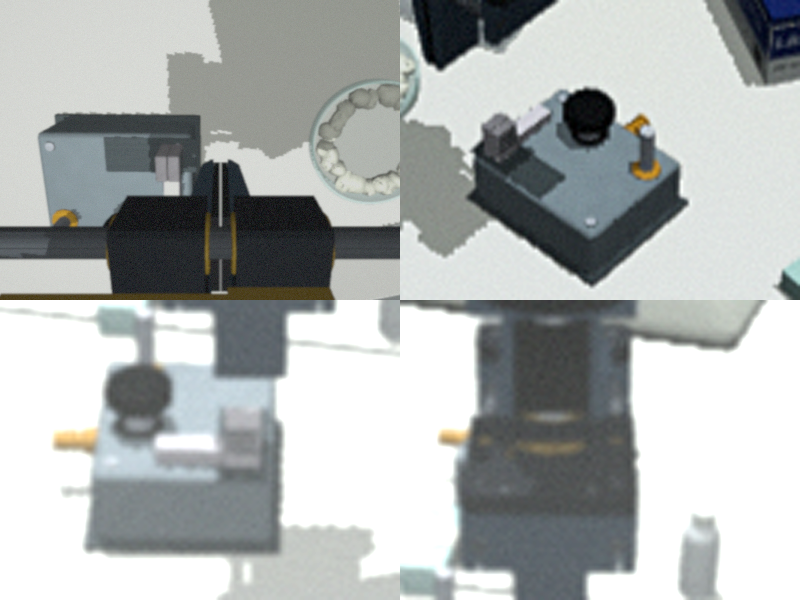

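The scene crop shows the plunger up and the pin standing tall at (648,130). I'll check that tip against 82 mm.

Run:
```python
from fit import *
p=[.5325,.3292,np.radians(11.2)]
print('A z50,76,82',proj('scene',world(p,[[.024,-.042,z] for z in(.05,.076,.082)])).round(1).tolist(),'seen',240+248/3.0,150+130/3)
```

```text
A z50,76,82 [[320.6, 204.8], [320.9, 195.8], [320.9, 193.7]] seen 322.6666666666667 193.33333333333334
```

carry_out --pt "0.3 0 -3 0 0" --pt "0.3 0 -5 0 0" --pt "0.3 0 -6.6 0 0" --pt "0.3 0 -6.6 0 0"

```text
t: 11.0
tcp_pos: [0.4904, 0.3961, 0.051]
tool_rot: [-179.9, -0.2, -169.2]
wrist_force: [-0.7, -0.2, 0.5]
gripper_width: 0.0004
grasp_force: 0.0
```

The pin matches the fully-out height. Now closing the lock.

carry_out --pt "0.2 -1 0 0 0" --pt "0.3 -1.7 0 0 0" --pt "0.45 -2.4 0 0 0" --pt "0.6 -3.1 0 0 0" --pt "0.7 -3.7 0 0 0" --pt "0.8 -4.2 0 0 0" --pt "0.8 -4.2 0 0 0"

```text
t: 11.7
tcp_pos: [0.4991, 0.3549, 0.0536]
tool_rot: [-180.0, 0.0, -169.1]
wrist_force: [-0.3, 0.3, -0.2]
gripper_width: 0.0005
grasp_force: 0.0
```

carry_out --pt "0.04 -0.2 0 0 0" --pt "0.06 -0.3 0 0 0" --pt "0.06 -0.3 0 0 0"

```text
t: 12.0
tcp_pos: [0.4995, 0.3528, 0.0535]
tool_rot: [180.0, 0.0, -169.1]
wrist_force: [-0.8, 3.1, 1.9]
gripper_width: 0.0005
grasp_force: 1.9
```

carry_out --pt "0.04 -0.2 0 0 0" --pt "0.04 -0.2 0 0 0"

```text
t: 12.2
tcp_pos: [0.4997, 0.3523, 0.0536]
tool_rot: [179.8, 0.0, -169.2]
wrist_force: [-5.0, 17.7, -0.9]
gripper_width: 0.0005
grasp_force: 9.7
```

That's the closed stop (17.7 N, as predicted within 2 mm). I'll back off, lift and verify.

carry_out --pt "-0.2 1 0 0 0" --pt "-0.4 2 1 0 0" --pt "-0.4 2 5 0 0" --pt "-0.4 4 10 0 0" --pt "-3 8 13 0 0" --pt "-3 8 13 0 0" --pt "-3 8 13 0 0"

```text
t: 12.9
tcp_pos: [0.4696, 0.4318, 0.1848]
tool_rot: [180.0, 0.1, -169.0]
wrist_force: [0.5, -1.1, -0.6]
gripper_width: 0.0004
grasp_force: 0.0
```

Run:
```python
from h import *
s=manip.observe(); print(s['t'],s['tcp_pos'],s['wrist_force'])
im2=snap('scene','s5.png')
cv2.imwrite('pics/c5.png',cv2.convertScaleAbs(cv2.resize(im2[150:350,210:476],(798,600),interpolation=cv2.INTER_CUBIC),alpha=1.3))
```

```text
12.9 [0.46958716 0.43182172 0.18476773] [ 0.48378539 -1.13573629 -0.56529991]
```

View pics/c5.png

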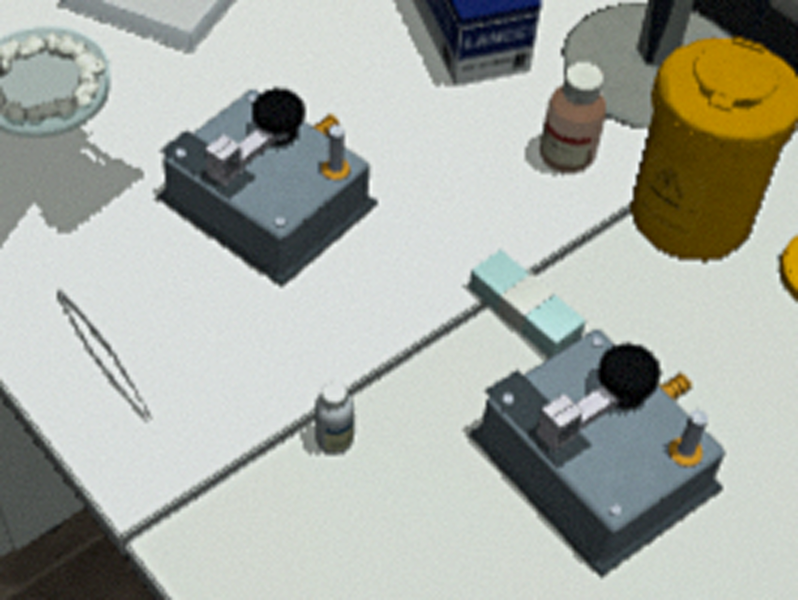

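Both pumps now look alike: pins out at (337,135) and (697,420), plungers up, tabs closed. The loose things haven't moved.

```bash
python3 -c "
from rig import manip
print(manip.sign_off())"
```

```text
the job is handed in; nothing more can be done
None
```

I handed the job in: the spent pump's pin stands fully out, its plunger is up and its lock is closed, and the final picture shows the charged pump and loose things where they were; sign-off returned no verdict.

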